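Stack the disc pair on the slide stage and lock it under the inspection camera

ROBOT

A 6-joint arm with a two-finger parallel gripper is mounted at the origin on the work surface. World frame = base frame: x ahead of the robot, y to its left, z up, the work surface at z = 0. Lengths are in mm, angles in rad, forces in N, time in s.
With the tool pointing down it reaches from about 325 to 850 mm from the base axis. Payload 4.4 kg.
Tool frame: the origin (TCP) lies midway between the tips of the shut fingers; the grasp point (between the pads) lies 19 mm behind it; z points along the fingers, y is the line along which they close (so a half turn about z gives the same grasp; the last joint's range is limited). The gripper opens to 94 mm and grips with 3 to 60 N. Pads are 16 mm wide; open, the fingers measure 119 mm over their backs; the gripper's body (75 mm by 177 mm) begins 78 mm behind the grasp point.
Start: joints at [-1.359, 0.207, 1.542, -0, 1.393, -0.15], TCP at [203.514, -537.782, 205.447] pointing down, gripper open.
Joint ranges: [-2.73, 2.73], [-0.86, 2.22], [0.23, 2.46], [-1.11, 4.25], [0.08, 2.63], [-2.82, 2.82]. Speed limits (rad/s): [2.79, 2.79, 3.14, 3.14, 3.14, 3.14].

INTERFACE

Orientations are given as [roll, pitch, yaw] about the fixed x, y, z axes, in that order (R = Rz(yaw) Ry(pitch) Rx(roll)).
In Python, from workcell import sense, grab_frame, camera_params, finish_job gives the robot as it stands.
- The arm moves only by the tool servo_tool, never from a script. Its argument "targets" is a list of rows, each a list of 3 entries, a list of its own where there are three numbers: the shift along the tool's x, y, z in cm, then the turn, a rotation vector about the tool's x, y, z in degrees, then the finger opening in cm, from 0 to 9.4. A call has 1 to 20 rows; each row is the pose to reach, as a shift and turn from the pose commanded when the call began, along the tool's axes at that moment; what a row does not reach only later rows make up. A row lasts 1/12 s, in which the tool goes at most 41.7 mm and 7.16 degrees, less where a joint would pass 70% of its speed; a pose out of reach is approached as far as the arm can. A call with a gripper value outside its range is refused whole. The fingers move at their own pace and stop on an object; "force" is the grip in N (left out, the last holds). Time passes only in rows, so rows that repeat a pose let the fingers close. It gives the time, the measured TCP pose, the force, the opening and the grip force at its end, in the units of the state.
- sense(): the state, without advancing time (a new reading comes with each control period).
- grab_frame(name): name is "scene" or "top" or "wrist"; returns (picture, depth): 384x512x3 uint8, red, green, blue; 384x512 float32, mm along the optical axis (not along the pixel's ray), 0 where there is no reading.
- camera_params(name): a dict with "fov_y" (degrees; the focal length in pixels is half the picture's height over the tangent of half this angle, whatever the lens; pixels are square), "cx", "cy" (the principal point, pixels), "R" (3x3) and "t" (3): a world point X has camera coordinates R X + t; the wrist camera has in their place "tool_from_camera" (4x4, takes a point from camera to tool coordinates, whose origin is the TCP and whose axes are the flange's). Camera axes: x right, y down, z forward; pixel columns grow to the right and rows downward; lengths in mm; the calibration is good to about 2 mm. A picture is of the moment at which its call begins: read the wrist's pose just before it. camera_params takes no time and is no camera call.
- finish_job(): hands the job in; it is judged then, once.
The state is a dict: "time_s": time; "joint_pos": joint angles; "qd": joint speeds; "tau": joint torques, N m; "ee_pos": TCP position; "tcp_rot": TCP orientation; "force": force on the tool from outside, world axes, zero at the start; "ft_torque": the same for the moment, N m; "finger_gap": finger opening in mm; "gripper_force": force on a finger pad.
Only numpy, scipy, OpenCV 4.12 (cv2) and the standard library are available. Lean on these libraries where they do the work, as an engineer would, in place of code of your own. Each camera call takes 0.05 s, during which the arm holds its last target. There are 200 camera calls.

TASK

Take the two solid discs from the sloping rack and stack them on the round plate of the slide stage while it stands at its loading end, clear of the camera: first the thick steel disc, flat and centred on the plate, then the thin ceramic disc laid gently on top of it with the edges flush all round. Then slide the stage with the stack along its rail under the camera, all the way to the end stop, and turn the T-shaped clamp knob clockwise as far as it goes to lock the stage there. Leave the spacer ring in the rack and the other things on the bench where they are.

Things in the scene. Friction and masses are not known exactly. Their poses are not given: they have to be found in the camera images.
- rack: Fixed blue rack, 300 mm wide (its y), 125 mm deep; origin on the table under its middle. Its board slopes 30 degrees, rising away from the robot (normal -0.5, 0, 0.866 in rack axes). Discs lie flat on the board, face centres at x = 0, y = -100, 0, 100, z = 55 mm, against two 12 mm high stops at 37 degrees either side of straight downhill; free at their sides (along y). Which lies where varies.
- steel_disc: Loose solid steel disc, 66 mm in diameter, 18 mm thick (the thick one), about 0.46 kg. Origin at the centre of the flat face that lies on the rack at the start; z is the disc's axis and points out of the board. Both faces are alike.
- steel_disc_mid (a point): Centre of the steel disc, half way through its thickness.
- ceramic_disc: Loose solid white ceramic disc, 66 mm in diameter, 11 mm thick (the thin one), about 0.14 kg, brittle. Origin at the centre of the face that lies on the rack at the start; z is its axis, pointing out of the board. Both faces are alike.
- ceramic_disc_mid (a point): Centre of the ceramic disc, half way through its thickness.
- spacer_ring: Loose aluminium ring, 66 mm outside, 40 mm bore, 14 mm thick, lying in the third place of the rack. Not needed: stays in the rack.
- station: Fixed inspection station: base plate 245 x 395 mm, rail along its y, stage sliding towards its -y; x roughly away from the robot. Origin on the table under the rail's middle. A 30 mm column at y = -200 mm carries a camera over x = 0, y = -70 mm: ring light 84 mm in diameter, underside 224 mm above the table, and above it the camera, 50 mm wide, to 375 mm.
- plate_centre (a point): Centre of the top face of the stage's round steel plate: 110 mm in diameter, 66 mm above the table, level, with two engraved centring circles (67 and 92 mm in diameter). Axes as the station's. Moves with the stage; at the end stop it is under the middle of the ring light.
- stage (a joint): Travel of the slide stage in m: 0 at the loading end, 0.140 at the end stop under the camera (towards the station's -y). Starts at 0 to 0.015, stays where it is left, takes about 3 N to slide while the clamp is loose.
- clamp (a joint): Angle of the clamp knob in rad, growing clockwise seen from above: 0 loose, 1.30 at its stop. Starts at 0 to 0.25. Turns with 0.1 N m up to 0.9, then stiffens to 0.2 N m as its shoe grips the clamp bar; at the stop it locks the stage against some 40 N. Stays where it is left.
- clamp_grip (a point): Middle of the grip bar of the black T-shaped clamp knob, on the turning axis, 83 mm above the table. Bar 62 mm long (its x; along the station's x at angle 0), 14 mm wide, 28 mm tall, sides free. It stands on an ear of the stage whose top is 29 mm lower, 115 mm from the plate's centre towards the station's -x (robot's side), and moves with the stage, which can be slid by it.
- wash_bottle: White wash bottle with a yellow spout, 72 mm in diameter, 215 mm tall, standing; origin at the centre of its foot. Stays.
- tweezers: Steel tweezers lying flat, 150 mm long, 8 mm high; origin on the table under the middle. Stay.
- tape_roll: Roll of red tape lying flat, 104 mm in diameter, 48 mm high; origin under its centre. Stays.
Not all that is in view belongs to the job. Leave any blue, orange or pink look-alike of the steel_disc alone.

How it is judged:
By the outcome, as a careful person would: the job done as asked, in the order asked, and still so for the second after the job is handed in, with the robot touching nothing.
It also fails if it takes over 61 s, if anything falls off the work surface, if the arm or the gripper's body presses on something with over 40 N, if the wrist force passes 120 N, or if a joint passes its speed limit or range.

## Working session

There is one attempt and no reset: what is moved stays moved. The work goes in short steps, Python scripts to look and compute and a tool call to move; the robot and the scene stay as the last step left them, time stands still between calls to the robot, and variables do not carry over. Pictures are saved under pics/ and viewed, at most 10 in all, crops included, and the job is handed in when it is done.

Besides the shell and the picture viewer there is one more tool, called after ">>>" as a command line: name --argument value ..., lists and objects as JSON in quotes. servo_tool: Moves the arm, as the interface text tells. Its arguments: {"type":"object","properties":{"targets":{"type":"array"},"force":{"type":"number"}},"required":["targets"]}

```bash
ls; mkdir -p pics; python3 - <<'E'
from workcell import *
import cv2,numpy as np
s=sense();print(s)
for n in("scene","top"):
    p,d=grab_frame(n);np.savez(f"pics/{n}0.npz",p=p,d=d);cv2.imwrite(f"pics/{n}0.png",p[:,:,::-1]);print(n,camera_params(n))
print(camera_params("wrist"))
a=np.vstack([cv2.imread("pics/scene0.png"),cv2.imread("pics/top0.png")])
E
```

```text
pics
{'time_s': 0.0, 'joint_pos': array([-1.35950145e+00,  2.07381967e-01,  1.54293197e+00, -5.99285588e-05,
        1.39347591e+00, -1.50465014e-01]), 'qd': array([-0.00063602,  0.00081672,  0.00043717,  0.00147766, -0.00017873,
        0.00123436]), 'tau': array([-1.36164257e-03, -3.70879197e+01, -2.81418067e+01,  6.96960138e-02,
        3.60335188e-02, -1.66088462e-04]), 'ee_pos': array([ 203.32520756, -537.00242345,  204.32281947]), 'tcp_rot': array([-3.13941144e+00, -2.71056307e-04,  3.61770230e-01]), 'force': array([0.41983928, 0.19113363, 1.26868297]), 'ft_torque': array([-0.02409555, -0.00930846, -0.00925613]), 'gripper_force': 0.0, 'finger_gap': 94.06960448375595}
scene {'fov_y': 56.85978916604115, 'cx': 260.10252414646925, 'cy': 193.33495102675693, 'R': array([[-0.86276237,  0.50536384,  0.01576301],
       [ 0.42722886,  0.74533371, -0.51181359],
       [-0.27040079, -0.4348391 , -0.8589519 ]]), 't': array([ 349.72394348, -310.26203479, 1233.62008802])}
top {'fov_y': 57.07934654306904, 'cx': 256.6643716451146, 'cy': 197.32294061102118, 'R': array([[ 0.02089337, -0.99948015, -0.0245541 ],
       [-0.99935769, -0.02016301, -0.02962549],
       [ 0.02911501,  0.02515731, -0.99925944]]), 't': array([ 191.58443877,  509.52158983, 1027.58880983])}
{'fov_y': 68.69629088299472, 'cx': 256.2892591647817, 'cy': 195.4307276985933, 'tool_from_camera': array([[ 7.84486318e-04, -9.59500117e-01, -2.81707136e-01,
         8.11495025e+01],
       [ 9.99999620e-01,  8.59534353e-04, -1.42833769e-04,
        -1.02107482e+00],
       [ 3.79185979e-04, -2.81706917e-01,  9.59500427e-01,
        -1.79246397e+02],
       [ 0.00000000e+00,  0.00000000e+00,  0.00000000e+00,
         1.00000000e+00]])}
```

View pics/top0.png

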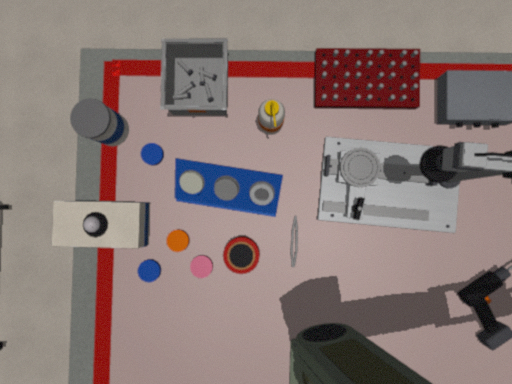

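View pics/scene0.png

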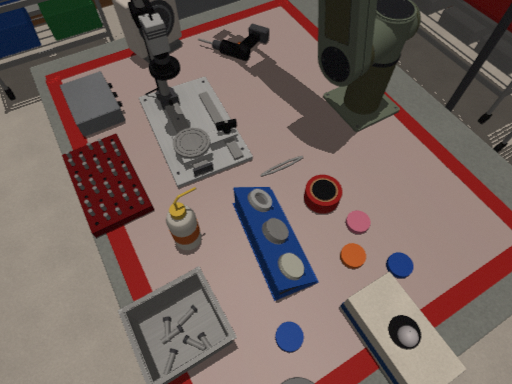

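The top view shows the rack centred at (229,187), with the ceramic disc at (191,182), the steel disc at (227,188) and the ring at (262,193). The plate is at (360,167), the knob at (358,208) and the ring light at (438,163). The scene view shows the ceramic at (291,265), steel at (276,231), plate at (192,143) and knob at (228,125).

```bash
cat > h.py <<'E'
import numpy as np,cv2
from workcell import *
from scipy.spatial.transform import Rotation as Ro
def cam(n,s=None):
    c=camera_params(n);f=192/np.tan(np.radians(c["fov_y"]/2))
    if n=="wrist":
        T=np.eye(4);T[:3,:3]=Ro.from_euler("xyz",s["tcp_rot"]).as_matrix();T[:3,3]=s["ee_pos"]
        M=T@c["tool_from_camera"];Rw=M[:3,:3];o=M[:3,3]
    else: Rw=c["R"].T;o=-Rw@c["t"]
    return f,c["cx"],c["cy"],Rw,o
def cloud(d,k):
    f,cx,cy,Rw,o=k;v,u=np.mgrid[:384,:512]
    P=np.stack([(u-cx)/f*d,(v-cy)/f*d,d],-1)@Rw.T+o
    P[d==0]=np.nan;return P
def ray(u,v,k):
    f,cx,cy,Rw,o=k;r=Rw@np.array([(u-cx)/f,(v-cy)/f,1]);return o,r/np.linalg.norm(r)
def atz(u,v,k,z):
    o,r=ray(u,v,k);return o+r*(z-o[2])/r[2]
def proj(X,k):
    f,cx,cy,Rw,o=k;c=(np.asarray(X)-o)@Rw;return np.stack([f*c[...,0]/c[...,2]+cx,f*c[...,1]/c[...,2]+cy],-1)
def tri(a,b):
    (o,r),(p,q)=a,b;A=np.stack([r,-q],1);t=np.linalg.lstsq(A,p-o,rcond=None)[0]
    x,y=o+r*t[0],p+q*t[1];return (x+y)/2,np.linalg.norm(x-y)
E
python3 - <<'E'
from h import *
K={n:cam(n) for n in("top","scene")};C={n:cloud(np.load(f"pics/{n}0.npz")["d"],K[n]) for n in K}
pts=dict(cer=((191,182),(291,265)),steel=((227,188),(276,231)),ring=((262,193),(261,200)),plate=((360,167),(192,143)),knob=((358,208),(227,125)),light=((438,163),None))
for n,(a,b) in pts.items():
    w=C["top"][a[1]-2:a[1]+3,a[0]-2:a[0]+3].reshape(-1,3);print(n,np.nanmean(w,0).round(1),end=' ')
    if b:
        w=C["scene"][b[1]-2:b[1]+3,b[0]-2:b[0]+3].reshape(-1,3);x,e=tri(ray(*a,K["top"]),ray(*b,K["scene"]));print(np.nanmean(w,0).round(1),x.round(1),e.round(1))
    else:print()
# plate top: cloud z in 60..72
for n in C:
    P=C[n];c=C["top"][167,360];m=(abs(P[...,2]-66)<5)&(np.hypot(P[...,0]-c[0],P[...,1]-c[1])<75)
    q=P[m][:,:2].astype(np.float32);print(n,cv2.minEnclosingCircle(q),np.median(P[m][:,2]),q.mean(0))
E
```

```text
cer [543.  385.1  66.8] [544.7 384.2  68.1] [543.6 384.4  66.9] 1.8
steel [527.8 283.   73.6] [530.9 291.7  75.3] [527.5 285.3  59.8] 2.6
ring [516.6 186.1  54.9] [511.  183.6  52.1] [515.  187.   61.1] 3.2
plate [593.5 -83.6  66.1] [594.2 -78.8  66.3] [593.5 -84.7  59.7] 1.8
knob [479.9 -71.5  96.7] [480.1 -70.5  89.8] [479.4 -73.8  86.4] 1.4
light [ 580.2 -196.5  273.8] 
top ((592.8956909179688, -83.4618911743164), 55.28525161743164) 66.2018434889294 [593.23944  -82.639885]
scene ((592.9716796875, -83.9621810913086), 56.74641036987305) 66.20685780537599 [594.7184 -82.4535]
```

```bash
cat >> h.py <<'E'
def rot(z,x):
    z=np.array(z,float);z/=np.linalg.norm(z);x=np.array(x,float);x-=z*(x@z);x/=np.linalg.norm(x)
    return np.stack([x,np.cross(z,x),z],1)
def step(p1,R1,p0=None,R0=None):
    s=sense();p0=s["ee_pos"] if p0 is None else np.array(p0);R0=Ro.from_euler("xyz",s["tcp_rot"]).as_matrix() if R0 is None else R0
    print("shift cm",(R0.T@(np.array(p1)-p0)/10).round(2),"rotvec deg",np.degrees(Ro.from_matrix(R0.T@R1).as_rotvec()).round(1))
YR=np.radians(-9.1);YS=np.radians(-5.8)
def RG():  # rack grasp
    Z=Ro.from_euler("z",YR).as_matrix();return rot(Z@[.5,0,-.866],Z@[-1,0,0])
def RS(): # station: tool x along station +y, down
    return rot([0,0,-1],[-np.sin(YS),np.cos(YS),0])
E
python3 - <<'E'
from h import *
R0=Ro.from_euler("xyz",[np.pi,0,.362]).as_matrix();p0=[203.5,-537.8,205.4]
step([370,-180,290],RS(),p0,R0)
G=RG();z=G[:,2]
t=np.array([536,334,66])-z*110; print(t)
step(t,G,[370,-180,290],RS())
E
```

```text
shift cm [ 28.24 -27.56  -8.46] rotvec deg [  0.    0.  -63.5]
[481.69104582 342.69888508 161.26209579]
shift cm [53.13  5.83 12.87] rotvec deg [-22.7 -24.  -84.5]
```

>>> servo_tool --targets '[[[28.2,-27.6,-8.5],[0,0,-63.5],8.2],[[28.2,-27.6,-8.5],[0,0,-63.5],8.2],[[28.2,-27.6,-8.5],[0,0,-63.5],8.2],[[28.2,-27.6,-8.5],[0,0,-63.5],8.2],[[28.2,-27.6,-8.5],[0,0,-63.5],8.2],[[28.2,-27.6,-8.5],[0,0,-63.5],8.2],[[28.2,-27.6,-8.5],[0,0,-63.5],8.2],[[28.2,-27.6,-8.5],[0,0,-63.5],8.2],[[28.2,-27.6,-8.5],[0,0,-63.5],8.2],[[28.2,-27.6,-8.5],[0,0,-63.5],8.2],[[28.2,-27.6,-8.5],[0,0,-63.5],8.2],[[28.2,-27.6,-8.5],[0,0,-63.5],8.2],[[28.2,-27.6,-8.5],[0,0,-63.5],8.2]]'

```text
time_s: 1.18
ee_pos: [369.2, -180.0, 289.9]
tcp_rot: [-3.141, 0.0, 1.47]
force: [0.7, -0.1, 0.6]
finger_gap: 81.9
gripper_force: 0.0
```

>>> servo_tool --targets '[[[53.1,5.8,12.9],[-22.7,-24,-84.5],8.2],[[53.1,5.8,12.9],[-22.7,-24,-84.5],8.2],[[53.1,5.8,12.9],[-22.7,-24,-84.5],8.2],[[53.1,5.8,12.9],[-22.7,-24,-84.5],8.2],[[53.1,5.8,12.9],[-22.7,-24,-84.5],8.2],[[53.1,5.8,12.9],[-22.7,-24,-84.5],8.2],[[53.1,5.8,12.9],[-22.7,-24,-84.5],8.2],[[53.1,5.8,12.9],[-22.7,-24,-84.5],8.2],[[53.1,5.8,12.9],[-22.7,-24,-84.5],8.2],[[53.1,5.8,12.9],[-22.7,-24,-84.5],8.2],[[53.1,5.8,12.9],[-22.7,-24,-84.5],8.2],[[53.1,5.8,12.9],[-22.7,-24,-84.5],8.2],[[53.1,5.8,12.9],[-22.7,-24,-84.5],8.2],[[53.1,5.8,12.9],[-22.7,-24,-84.5],8.2],[[53.1,5.8,12.9],[-22.7,-24,-84.5],8.2],[[53.1,5.8,12.9],[-22.7,-24,-84.5],8.2],[[53.1,5.8,12.9],[-22.7,-24,-84.5],8.2]]'

```text
time_s: 2.6
ee_pos: [481.3, 340.6, 161.5]
tcp_rot: [-3.142, 0.524, 2.979]
force: [-0.9, -0.0, -0.7]
finger_gap: 81.8
gripper_force: 0.0
```

```bash
python3 - <<'E'
from h import *
s=sense();p,d=grab_frame("wrist");print(s["time_s"],s["ee_pos"],np.degrees(s["tcp_rot"]),s["joint_pos"])
np.savez("pics/w1.npz",p=p,d=d,ee=s["ee_pos"],r=s["tcp_rot"]);cv2.imwrite("pics/w1.png",p[:,:,::-1])
G=RG();t=np.array([536,334,66])-G[:,2]*110;step(t,G)
E
```

```text
2.6 [481.30061628 340.60046407 161.51540832] [-179.99804254   30.01816626  170.7097579 ] [ 0.68757641  0.10849275  1.85359362 -0.50831116  0.88211975 -0.45259926]
shift cm [0.03 0.2  0.06] rotvec deg [-0.1  0.  -0.2]
```

View pics/w1.png

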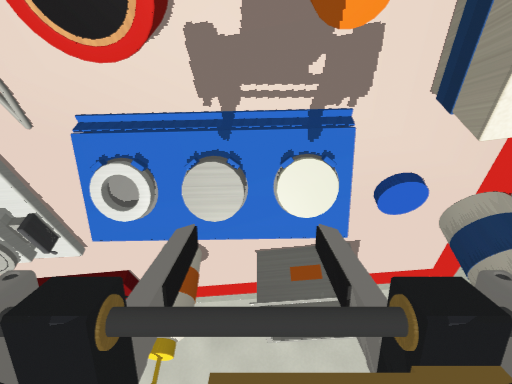

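The wrist view shows the ring at (122,190), the steel at (214,188), the ceramic at (307,186) and the fingertips at (197,230) and (323,230).

```bash
cat > disc.py <<'E'
from h import *
def discs(f,guess=None):
    a=np.load(f);s=dict(ee_pos=a["ee"],tcp_rot=a["r"]);k=cam("wrist",s);P=cloud(a["d"],k);p=a["p"].astype(int)
    blue=(p[...,2]>p[...,0]+70)&(P[...,2]>20)&(P[...,2]<110)&(np.hypot(P[...,0]-528,P[...,1]-284)<170)
    # rack frame guess
    Z=Ro.from_euler("z",YR).as_matrix();n0=Z@[-.5,0,.866]
    B=P[blue];h=B@n0;B=B[abs(h-np.median(h))<4];c=B.mean(0);n=np.linalg.svd(B-c,full_matrices=False)[2][2];n*=np.sign(n[2])
    print("plane n",n.round(4),"ideal",n0.round(4),"pitch",np.degrees(np.arcsin(np.hypot(*n[:2]))),"yaw",np.degrees(np.arctan2(-n[1],-n[0])),"rms",((B-c)@n).std())
    out={}
    for nm,g,t in(("steel",(528,284,70),18),("ceramic",(544,384,65),11)):
        g=np.array(g);H=(P-c)@n;m=(abs(H-t)<3.0)&(np.linalg.norm(P-g,axis=-1)<50)&~blue
        m=cv2.morphologyEx(m.astype(np.uint8),cv2.MORPH_OPEN,np.ones((3,3)))
        nn,l,st,ce=cv2.connectedComponentsWithStats(m);i=1+st[1:,4].argmax();m=(l==i)
        ct=max(cv2.findContours(m.astype(np.uint8),0,1)[0],key=len);e=cv2.fitEllipse(ct)
        tz=np.median(H[m]);pts=ct[:,0].astype(float)
        o=k[4];X=[]
        for u,v in pts:
            _,r=ray(u,v,k);X.append(o+r*((c+tz*n-o)@n)/(r@n))
        X=np.array(X);x1=Z@[0,1,0];x1=x1-n*(x1@n);x2=np.cross(x1,n)
        q=np.stack([(X-c)@x1,(X-c)@x2],1)
        from scipy.optimize import least_squares
        r=least_squares(lambda w:np.hypot(*(q-w[:2]).T)-w[2],[*q.mean(0),33],loss="soft_l1").x
        C=c+r[0]*x1+r[1]*x2+tz*n
        out[nm]=C;print(nm,"top",C.round(1),"base",(C-n*tz).round(1),"thick",tz.round(2),"rad",r[2].round(2),"pix",e[0])
    return out,n,k
if __name__=="__main__":
    import sys
    for f in sys.argv[1:]: o,n,k=discs(f);d=o["ceramic"]-o["steel"];print("yaw row",np.degrees(np.arctan2(-d[0],d[1])))
E
python3 disc.py pics/w1.npz
```

```text
plane n [-0.4948  0.0675  0.8664] ideal [-0.4937  0.0791  0.866 ] pitch 29.957046597012038 yaw -7.772825834084607 rms 0.7210292512790941
steel top [520.8 288.7  70.3] base [529.7 287.4  54.7] thick 17.99 rad 32.23 pix (212.80194091796875, 190.95213317871094)
ceramic top [537.7 386.7  64.2] base [543.1 386.   54.7] thick 11.02 rad 32.3 pix (307.33233642578125, 187.47955322265625)
yaw row -9.763646213557086
```

```bash
sed -i 's/YR=np.radians(-9.1)/YR=np.radians(-7.8)/' h.py; python3 - <<'E'
from h import *
G=RG();t=np.array([529.7,287.4,54.7])-G[:,2]*75;step(t,G)
E
```

```text
shift cm [ 0.49 -4.58  4.6 ] rotvec deg [-0.7  0.  -1.3]
```

>>> servo_tool --targets '[[[0.5,-4.6,4.6],[-0.7,0,-1.3],8.2],[[0.5,-4.6,4.6],[-0.7,0,-1.3],8.2],[[0.5,-4.6,4.6],[-0.7,0,-1.3],8.2],[[0.5,-4.6,4.6],[-0.7,0,-1.3],8.2],[[0.5,-4.6,4.6],[-0.7,0,-1.3],8.2]]'

```text
time_s: 3.07
ee_pos: [493.1, 294.4, 121.0]
tcp_rot: [3.139, 0.527, 3.006]
force: [-0.4, 0.5, 1.0]
finger_gap: 82.0
gripper_force: 0.0
```

```bash
cat > snap.py <<'E'
from h import *
import sys
n=sys.argv[1];s=sense();p,d=grab_frame("wrist");print(s["time_s"],s["ee_pos"].round(1),np.degrees(s["tcp_rot"]).round(2))
np.savez(f"pics/{n}.npz",p=p,d=d,ee=s["ee_pos"],r=s["tcp_rot"]);cv2.imwrite(f"pics/{n}.png",p[:,:,::-1])
E
python3 snap.py w2; python3 disc.py pics/w1.npz pics/w2.npz
```

```text
3.0667 [493.1 294.4 121. ] [179.85  30.17 172.21]
plane n [-0.4948  0.0675  0.8664] ideal [-0.4954  0.0679  0.866 ] pitch 29.958007845782703 yaw -7.766283156279737 rms 0.7154842343225638
steel top [520.8 288.7  70.3] base [529.7 287.5  54.7] thick 17.99 rad 32.23 pix (212.80194091796875, 190.95213317871094)
ceramic top [537.7 386.8  64.2] base [543.1 386.   54.7] thick 11.01 rad 32.3 pix (307.33233642578125, 187.47955322265625)
yaw row -9.763825517823237
plane n [-0.4949  0.0675  0.8663] ideal [-0.4954  0.0679  0.866 ] pitch 29.967903773178488 yaw -7.765074598302295 rms 0.6831937513505978
steel top [520.6 288.4  70.3] base [529.5 287.2  54.7] thick 18.0 rad 32.24 pix (253.05445861816406, 207.68099975585938)
ceramic top [537.5 386.5  64.2] base [542.9 385.7  54.7] thick 10.99 rad 32.37 pix (361.3473205566406, 205.09799194335938)
yaw row -9.77097817864364
```

View pics/w2.png

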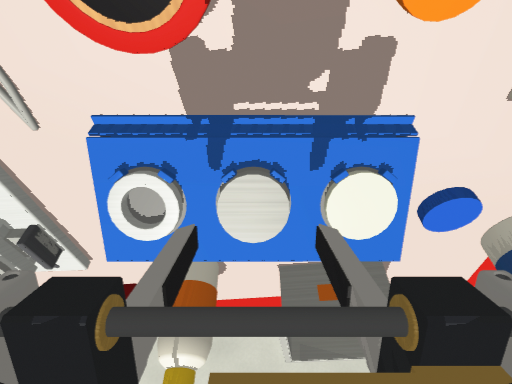

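The second wrist view, from closer, confirms the measurement: steel at (253,205), between the fingertips at (197,228) and (317,228). The neighbours clear the fingers.

```bash
python3 - <<'E'
from h import *
G=RG();t=np.array([529.6,287.3,54.7])-G[:,2]*3;print(t);step(t,G)
E
```

```text
[528.11384554 287.50357784  57.29805716]
shift cm [ 0.15 -0.31  7.32] rotvec deg [0.2 0.2 0. ]
```

>>> servo_tool --targets '[[[0.15,-0.3,2],[0.2,0.2,0],8.2],[[0.15,-0.3,4],[0.2,0.2,0],8.2],[[0.15,-0.3,5],[0.2,0.2,0],8.2],[[0.15,-0.3,5.5],[0.2,0.2,0],8.2],[[0.15,-0.3,5.5],[0.2,0.2,0],8.2],[[0.15,-0.3,5.5],[0.2,0.2,0],8.2]]'

```text
time_s: 3.62
ee_pos: [517.7, 288.5, 71.4]
tcp_rot: [-3.139, 0.521, 3.009]
force: [-0.7, -0.5, -0.3]
finger_gap: 82.0
gripper_force: 0.0
```

```bash
python3 - <<'E'
from h import *
G=RG();t=np.array([529.6,287.3,54.7])-G[:,2]*3;print(sense()["qd"].round(3));step(t,G)
E
```

```text
[ 0.002 -0.014 -0.001  0.001 -0.001  0.001]
shift cm [-0.2   0.05  1.74] rotvec deg [-0.1 -0.1  0.2]
```

>>> servo_tool --targets '[[[-0.1,0.05,0.7],[0,0,0],8.2],[[-0.1,0.05,1.2],[0,0,0],8.2],[[-0.1,0.05,1.5],[0,0,0],8.2],[[-0.1,0.05,1.7],[0,0,0],8.2],[[-0.1,0.05,1.7],[0,0,0],8.2],[[-0.1,0.05,1.7],[0,0,0],8.2]]'

```text
time_s: 4.12
ee_pos: [526.7, 286.9, 56.3]
tcp_rot: [-3.138, 0.52, 3.008]
force: [-0.2, 0.4, 0.3]
finger_gap: 82.0
gripper_force: 0.0
```

```bash
python3 - <<'E'
from h import *
G=RG();t=np.array([529.6,287.3,54.7])-G[:,2]*3;s=sense();print(s["force"],s["ee_pos"]);step(t,G)
E
```

```text
[-0.20282868  0.39258641  0.30618265] [526.67279538 286.92013468  56.29990856]
shift cm [-0.17  0.08 -0.02] rotvec deg [-0.1 -0.2  0.1]
```

>>> servo_tool --targets '[[[-0.1,0.05,0],[0,0,0],8.2],[[-0.1,0.05,0],[0,0,0],6],[[-0.1,0.05,0],[0,0,0],6],[[-0.1,0.05,0],[0,0,0],6],[[-0.1,0.05,0],[0,0,0],6],[[-0.1,0.05,0],[0,0,0],6],[[-0.1,0.05,0],[0,0,0],6],[[-0.1,0.05,0],[0,0,0],6]]' --force 40

```text
time_s: 4.78
ee_pos: [527.7, 286.9, 57.1]
tcp_rot: [-3.137, 0.521, 3.009]
force: [-0.5, -4.0, 2.8]
finger_gap: 65.0
gripper_force: 40.0
```

>>> servo_tool --targets '[[[0,0,-0.5],[0,0,0],6],[[0,0,-1.5],[0,0,0],6],[[0,0,-3],[0,0,0],6],[[0,0,-5],[0,0,0],6],[[0,0,-7],[0,0,0],6],[[0,0,-7.5],[0,0,0],6],[[0,0,-7.5],[0,0,0],6]]'

```text
time_s: 5.37
ee_pos: [490.3, 293.5, 122.6]
tcp_rot: [-3.14, 0.521, 3.008]
force: [0.5, 0.2, -4.8]
finger_gap: 65.1
gripper_force: 40.0
```

```bash
python3 snap.py w3; python3 - <<'E'
from h import *
s=sense();print(s["force"],s["gripper_force"],s["finger_gap"])
step([575,-60,200],RS())
E
```

```text
5.3667 [490.3 293.5 122.6] [-179.92   29.86  172.36]
[-0.35731408  0.03790152 -4.47034773] 39.99604403972626 65.2961007539203
shift cm [-15.26 -33.86  -0.2 ] rotvec deg [22.8 23.7 86. ]
```

View pics/w3.png

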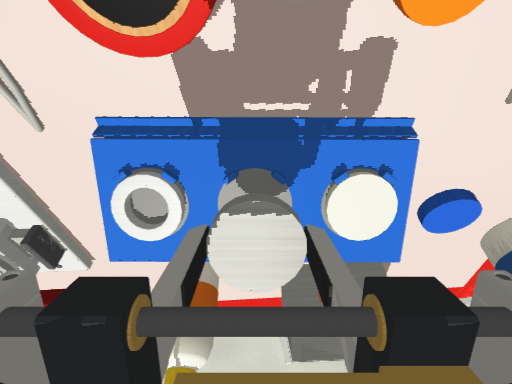

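The steel disc is held between the pads at about (257,242), and the place behind it is empty. Next I'll measure the disc in the tool frame.

```bash
cat > held.py <<'E'
from h import *
import sys
from scipy.optimize import least_squares
def held(f,zlo,zhi):
    a=np.load(f);s=dict(ee_pos=np.zeros(3),tcp_rot=np.zeros(3));k=cam("wrist",s);P=cloud(a["d"],k)
    m=(P[...,2]>zlo)&(P[...,2]<zhi)&(np.hypot(P[...,0],P[...,1])<37)&(abs(P[...,1])<31)
    m=cv2.morphologyEx(m.astype(np.uint8),cv2.MORPH_OPEN,np.ones((3,3)))>0
    Q=P[m];c=Q.mean(0);n=np.linalg.svd(Q-c,full_matrices=False)[2][2];n*=np.sign(n[2])
    for _ in range(2): w=Q[abs((Q-c)@n)<1.5];c=w.mean(0);n=np.linalg.svd(w-c,full_matrices=False)[2][2];n*=np.sign(n[2])
    ct=max(cv2.findContours(m.astype(np.uint8),0,1)[0],key=len)[:,0]
    X=P[ct[:,1],ct[:,0]];X=X[(abs((X-c)@n)<2)&(abs(X[:,1])<29)]
    r=least_squares(lambda w:np.hypot(X[:,0]-w[0],X[:,1]-w[1])-32.4,[0,0],loss="soft_l1").x
    print("face z",np.median(w[:,2]).round(2),"n",n.round(3),"tilt deg about x,y",np.degrees([-n[1],n[0]]).round(2),"centre xy",r.round(2),"px",ct.mean(0).round())
if __name__=="__main__": held(sys.argv[1],float(sys.argv[2]),float(sys.argv[3]))
E
python3 held.py pics/w3.npz -24 -8
```

```text
face z -14.9 n [-0.001  0.003  1.   ] tilt deg about x,y [-0.19 -0.07] centre xy [-0.34  0.62] px [256. 245.]
```

>>> servo_tool --targets '[[[-2,-3,-4],[4,4,10],6],[[-5,-8,-6],[8,8,20],6],[[-15.3,-33.9,-0.2],[22.8,23.7,86],6],[[-15.3,-33.9,-0.2],[22.8,23.7,86],6],[[-15.3,-33.9,-0.2],[22.8,23.7,86],6],[[-15.3,-33.9,-0.2],[22.8,23.7,86],6],[[-15.3,-33.9,-0.2],[22.8,23.7,86],6],[[-15.3,-33.9,-0.2],[22.8,23.7,86],6],[[-15.3,-33.9,-0.2],[22.8,23.7,86],6],[[-15.3,-33.9,-0.2],[22.8,23.7,86],6],[[-15.3,-33.9,-0.2],[22.8,23.7,86],6],[[-15.3,-33.9,-0.2],[22.8,23.7,86],6],[[-15.3,-33.9,-0.2],[22.8,23.7,86],6],[[-15.3,-33.9,-0.2],[22.8,23.7,86],6],[[-15.3,-33.9,-0.2],[22.8,23.7,86],6],[[-15.3,-33.9,-0.2],[22.8,23.7,86],6],[[-15.3,-33.9,-0.2],[22.8,23.7,86],6]]'

```text
time_s: 6.83
ee_pos: [575.2, -60.3, 200.1]
tcp_rot: [-3.141, 0.002, 1.47]
force: [0.5, -0.0, -4.1]
finger_gap: 64.8
gripper_force: 40.0
```

```bash
python3 snap.py w4; python3 held.py pics/w4.npz -24 -8; python3 - <<'E'
from h import *
step([575,-60,200],RS())
E
```

```text
6.8333 [575.2 -60.3 200.1] [-1.7998e+02  1.0000e-01  8.4250e+01]
face z -14.25 n [-0.003  0.001  1.   ] tilt deg about x,y [-0.06 -0.2 ] centre xy [-1.33 -1.4 ] px [257. 245.]
shift cm [ 0.02 -0.03  0.05] rotvec deg [0.  0.1 0. ]
```

View pics/w4.png

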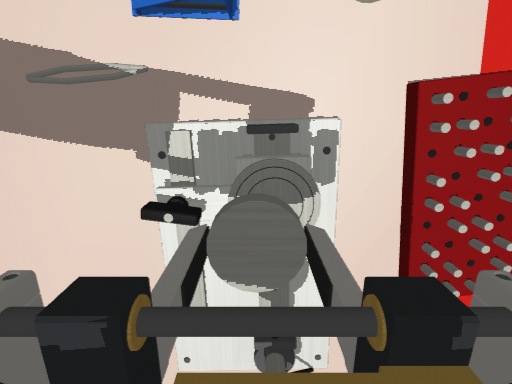

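The wrist view shows the plate at (275,200) with its engraved circles, partly behind the held disc. The knob is at (171,213), with its bar along station x, so the clamp is loose.

```bash
cat > plate.py <<'E'
from h import *
from scipy.optimize import least_squares
import sys
def run(f,zp=66,R=55,g=(593,-83.5)):
    a=np.load(f);k=cam("wrist",dict(ee_pos=a["ee"],tcp_rot=a["r"]));P=cloud(a["d"],k)
    m=((abs(P[...,2]-zp)<4)&(np.hypot(P[...,0]-g[0],P[...,1]-g[1])<70)).astype(np.uint8)
    z=np.median(P[m>0][:,2])
    ct=np.concatenate(cv2.findContours(m,0,1)[0])[:,0]
    X=np.array([atz(u,v,k,z) for u,v in ct])[:,:2];X=X[abs(np.hypot(*(X-g).T)-R)<6]
    for _ in range(4):
        r=least_squares(lambda w:np.hypot(X[:,0]-w[0],X[:,1]-w[1])-w[2],[*g,R],loss="soft_l1",f_scale=.5).x
        X=X[abs(np.hypot(*(X-r[:2]).T)-r[2])<1.5]
    print("plate z",z.round(2),"centre",r[:2].round(2),"rad",r[2].round(2),"n",len(X))
    m=(P[...,2]>88)&(P[...,2]<102)&(np.hypot(P[...,0]-480,P[...,1]+72)<45)
    q=P[m];c=q.mean(0);d=np.linalg.svd((q-c)[:,:2],full_matrices=False)[2][0];lo=cv2.minAreaRect(q[:,:2].astype(np.float32));print("knob",c.round(1),"zmax",q[:,2].max().round(1),"dir deg",np.degrees(np.arctan2(d[1],d[0])).round(1),lo)
    return k,P
if __name__=="__main__":run(sys.argv[1])
E
python3 plate.py pics/w4.npz; python3 - <<'E'
from h import *
k=cam("wrist",dict(ee_pos=np.zeros(3),tcp_rot=np.zeros(3)))
for f in("w3","w4"):
    P=cloud(np.load(f"pics/{f}.npz")["d"],k);m=(abs(P[...,2]+14.6)<2.5)&(abs(P[...,1])<26)&(np.hypot(P[...,0],P[...,1])<40)
    for y in range(-24,25,6):
        q=P[m&(abs(P[...,1]-y)<1.5)];print(f,y,q[:,0].min().round(1),q[:,0].max().round(1),"mid",((q[:,0].min()+q[:,0].max())/2).round(2),"half exp",np.sqrt(33**2-y*y).round(1))
E
```

```text
plate z 65.99 centre [592.1  -82.92] rad 54.06 n 152
knob [478.8 -73.6  96.2] zmax 99.6 dir deg -13.6 ((478.27532958984375, -74.7723388671875), (13.771629333496094, 60.9564323425293), 76.54010009765625)
w3 -24 -25.1 22.9 mid -1.08 half exp 22.6
w3 -18 -30.0 27.3 mid -1.35 half exp 27.7
w3 -12 -32.7 29.8 mid -1.48 half exp 30.7
w3 -6 -33.5 31.2 mid -1.13 half exp 32.4
w3 0 -33.8 31.1 mid -1.34 half exp 33.0
w3 6 -33.4 30.9 mid -1.25 half exp 32.4
w3 12 -31.2 29.0 mid -1.13 half exp 30.7
w3 18 -29.5 25.6 mid -1.93 half exp 27.7
w3 24 -23.0 20.2 mid -1.39 half exp 22.6
w4 -24 -25.6 23.4 mid -1.11 half exp 22.6
w4 -18 -29.6 27.6 mid -1.01 half exp 27.7
w4 -12 -32.9 29.7 mid -1.61 half exp 30.7
w4 -6 -33.6 31.4 mid -1.14 half exp 32.4
w4 0 -34.6 31.1 mid -1.78 half exp 33.0
w4 6 -33.5 30.8 mid -1.35 half exp 32.4
w4 12 -31.8 28.6 mid -1.59 half exp 30.7
w4 18 -28.6 25.5 mid -1.5 half exp 27.7
w4 24 -22.7 20.3 mid -1.21 half exp 22.6
```

```bash
python3 - <<'E'
from h import *
k=cam("top");P=cloud(np.load("pics/top0.npz")["d"],k)
m=(P[...,2]>5)&(P[...,2]<26)&(P[...,0]>400)&(P[...,0]<700)&(P[...,1]<30)&(P[...,1]>-400)
m=cv2.morphologyEx(m.astype(np.uint8),cv2.MORPH_OPEN,np.ones((3,3)))
n,l,st,_=cv2.connectedComponentsWithStats(m);m=l==1+st[1:,4].argmax()
q=P[m];print("z",np.median(q[:,2]),cv2.minAreaRect(q[:,:2].astype(np.float32)))
step([593.4,-81.7,130],RS());step([593.4,-81.7,80],RS())
E
```

```text
z 20.260697711856892 ((496.76812744140625, -176.7190704345703), (395.4446105957031, 137.38360595703125), 85.46217346191406)
shift cm [-1.94  2.02  7.05] rotvec deg [0.  0.1 0. ]
shift cm [-1.94  2.02 12.05] rotvec deg [0.  0.1 0. ]
```

>>> servo_tool --targets '[[[-1,1,3],[0,0,0],6],[[-1.9,2,6],[0,0,0],6],[[-1.9,2,9],[0,0,0],6],[[-1.9,2,11],[0,0,0],6],[[-1.9,2,12],[0,0,0],6],[[-1.9,2,12],[0,0,0],6],[[-1.9,2,12],[0,0,0],6],[[-1.9,2,12],[0,0,0],6]]'

```text
time_s: 7.55
ee_pos: [595.5, -82.1, 83.2]
tcp_rot: [3.137, 0.002, 1.469]
force: [1.5, -0.7, -3.8]
finger_gap: 65.2
gripper_force: 40.0
```

```bash
sed -i 's/YS=np.radians(-5.8)/YS=np.radians(-4.5)/' h.py; python3 - <<'E'
from h import *
R=rot([0,0,-1],[.101,.995,0]);print(sense()["force"],sense()["tcp_rot"]);step([593.4,-81.7,71.4],R)
E
```

```text
[ 1.51386759 -0.74450928 -3.7953987 ] [3.13681349e+00 2.32435623e-03 1.46913986e+00]
shift cm [ 0.02 -0.22  1.18] rotvec deg [ 0.3  0.1 -0. ]
```

>>> servo_tool --targets '[[[0,0,0.5],[0,0,0],6],[[0,0,0.9],[0,0,0],6],[[0,0,0.9],[0,0,0],6],[[0,0,0.9],[0,0,0],6]]'

```text
time_s: 7.88
ee_pos: [593.6, -81.9, 72.0]
tcp_rot: [3.141, 0.001, 1.468]
force: [0.5, -0.4, -4.0]
finger_gap: 65.0
gripper_force: 40.0
```

>>> servo_tool --targets '[[[0,0,0],[0,0,0],6]]'

```text
time_s: 7.97
ee_pos: [593.8, -82.0, 72.2]
tcp_rot: [3.141, 0.002, 1.468]
force: [0.0, 0.2, -3.8]
finger_gap: 65.4
gripper_force: 40.0
```

>>> servo_tool --targets '[[[0,0,0],[0,0,0],6]]'

```text
time_s: 8.05
ee_pos: [593.9, -82.0, 72.2]
tcp_rot: [3.141, 0.002, 1.468]
force: [-0.4, 0.6, -4.0]
finger_gap: 65.9
gripper_force: 40.0
```

>>> servo_tool --targets '[[[0,-0.04,0.1],[0,0,0],6],[[0.03,-0.04,0.2],[0,0,0],6],[[0.03,-0.04,0.25],[0,0,0],6],[[0.03,-0.04,0.25],[0,0,0],6]]'

```text
time_s: 8.38
ee_pos: [593.4, -81.6, 69.9]
tcp_rot: [3.141, 0.002, 1.468]
force: [-1.1, -0.2, -1.2]
finger_gap: 65.2
gripper_force: 40.0
```

>>> servo_tool --targets '[[[0,0,0.05],[0,0,0],6],[[0,0,0.05],[0,0,0],6]]'

```text
time_s: 8.55
ee_pos: [593.4, -81.6, 69.8]
tcp_rot: [3.141, 0.002, 1.468]
force: [-2.7, -0.4, 3.7]
finger_gap: 65.4
gripper_force: 40.0
```

Contact, at the expected height. I'll release, lift and look at it from the station side.

>>> servo_tool --targets '[[[0,0,0],[0,0,0],8],[[0,0,0],[0,0,0],8],[[0,0,0],[0,0,0],8],[[0,0,0],[0,0,0],8],[[0,0,-1],[0,0,0],8],[[0,0,-3],[0,0,0],8],[[2,0,-7],[0,0,0],8],[[4,0,-12],[0,0,0],8],[[4,0,-14],[0,0,0],8],[[4,0,-14],[0,0,0],8],[[4,0,-14],[0,0,0],8],[[4,0,-14],[0,0,0],8]]'

```text
time_s: 9.55
ee_pos: [597.1, -41.6, 208.9]
tcp_rot: [3.141, 0.002, 1.469]
force: [-0.8, -0.2, -0.7]
finger_gap: 80.2
gripper_force: 0.0
```

```bash
python3 snap.py w5; python3 plate.py pics/w5.npz; python3 - <<'E'
from plate import *
run("pics/w5.npz",84,33,(593.4,-83))
import cv2
a=cv2.imread("pics/w5.png");cv2.imwrite("pics/w5c.png",cv2.resize(a[90:290,130:410],None,fx=2.8,fy=2.8))
E
```

```text
9.55 [597.1 -41.6 208.9] [1.7997e+02 9.0000e-02 8.4140e+01]
plate z 66.03 centre [592.21 -82.95] rad 54.23 n 244
knob [474.9 -72.2  96.1] zmax 99.4 dir deg -11.6 ((477.2420349121094, -74.6976089477539), (14.049163818359375, 59.645545959472656), 76.75003814697266)
plate z 83.96 centre [591.99 -82.46] rad 32.42 n 153
knob [474.9 -72.2  96.1] zmax 99.4 dir deg -11.6 ((477.2420349121094, -74.6976089477539), (14.049163818359375, 59.645545959472656), 76.75003814697266)
```

View pics/w5c.png

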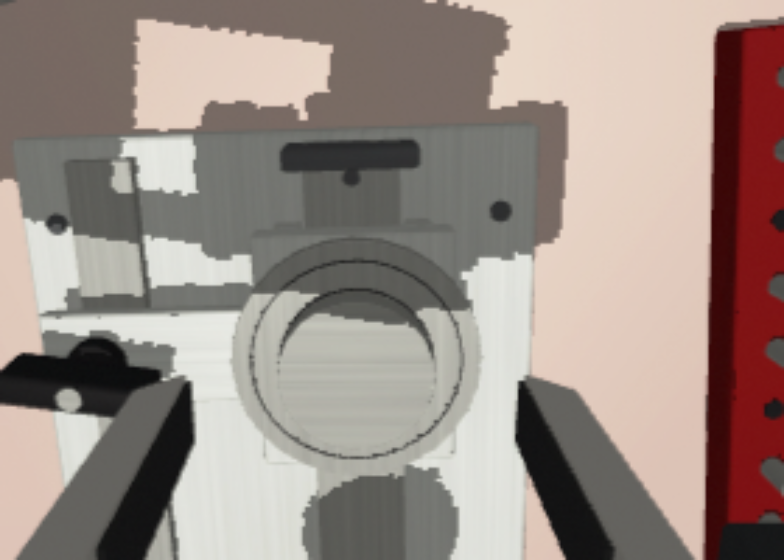

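The crop shows the steel disc sitting inside the engraved 67 mm circle. Its centre is within 0.5 mm of the plate's. Next, the ceramic disc.

```bash
python3 - <<'E'
from h import *
G=RG();t=np.array([543.0,385.8,54.7])-G[:,2]*75;step(t,G)
step(np.array([543.0,385.8,54.7])-G[:,2]*3,G,t,G)
E
```

```text
shift cm [ 42.11 -13.41   8.76] rotvec deg [-23.2 -23.8 -85.9]
shift cm [ 0.  -0.   7.2] rotvec deg [0. 0. 0.]
```

>>> servo_tool --targets '[[[8,-2.6,0],[-4,-4,-14],8.2],[[16,-5,1],[-8,-8,-30],8.2],[[24,-7.6,2],[-13,-13,-48],8.2],[[42.1,-13.4,4],[-23.2,-23.8,-85.9],8.2],[[42.1,-13.4,4],[-23.2,-23.8,-85.9],8.2],[[42.1,-13.4,4],[-23.2,-23.8,-85.9],8.2],[[42.1,-13.4,6],[-23.2,-23.8,-85.9],8.2],[[42.1,-13.4,8.8],[-23.2,-23.8,-85.9],8.2],[[42.1,-13.4,8.8],[-23.2,-23.8,-85.9],8.2],[[42.1,-13.4,8.8],[-23.2,-23.8,-85.9],8.2],[[42.1,-13.4,8.8],[-23.2,-23.8,-85.9],8.2],[[42.1,-13.4,8.8],[-23.2,-23.8,-85.9],8.2],[[42.1,-13.4,8.8],[-23.2,-23.8,-85.9],8.2],[[42.1,-13.4,8.8],[-23.2,-23.8,-85.9],8.2],[[42.1,-13.4,8.8],[-23.2,-23.8,-85.9],8.2],[[42.1,-13.4,8.8],[-23.2,-23.8,-85.9],8.2],[[42.1,-13.4,8.8],[-23.2,-23.8,-85.9],8.2]]'

```text
time_s: 11.02
ee_pos: [508.1, 390.4, 120.5]
tcp_rot: [3.14, 0.526, 3.003]
force: [0.6, 0.1, 0.5]
finger_gap: 82.2
gripper_force: 0.0
```

```bash
python3 snap.py w6; python3 - <<'E'
from h import *
from disc import discs
try: discs("pics/w6.npz")
except Exception as e: print(e)
G=RG();step(np.array([543.0,385.8,54.7])-G[:,2]*3,G)
E
```

```text
11.0167 [508.1 390.4 120.5] [179.91  30.16 172.07]
plane n [-0.4948  0.0676  0.8664] ideal [-0.4954  0.0679  0.866 ] pitch 29.95641903283107 yaw -7.775195928481054 rms 0.6885107972303737
attempt to get argmax of an empty sequence
shift cm [ 0.28 -0.    7.18] rotvec deg [ 0.   0.2 -0.1]
```

>>> servo_tool --targets '[[[0.1,0,2],[0,0,0],8.2],[[0.1,0,4],[0,0,0],8.2],[[0.1,0,5.5],[0,0,0],8.2],[[0.1,0,6.5],[0,0,0],8.2],[[0.1,0,6.7],[0,0,0],8.2],[[0.1,0,6.7],[0,0,0],8.2],[[0.1,0,6.7],[0,0,0],8.2],[[0.1,0,6.7],[0,0,0],8.2]]'

```text
time_s: 11.73
ee_pos: [540.1, 387.0, 63.0]
tcp_rot: [3.139, 0.528, 3.006]
force: [-1.2, 0.4, -0.7]
finger_gap: 82.2
gripper_force: 0.0
```

```bash
python3 - <<'E'
from h import *
G=RG();print(sense()["force"]);step(np.array([543.0,385.8,54.7])-G[:,2]*3,G)
E
```

```text
[-1.21881827  0.39950065 -0.68459554]
shift cm [ 0.16 -0.08  0.57] rotvec deg [0.1 0.2 0. ]
```

>>> servo_tool --targets '[[[0.1,-0.08,0.3],[0,0,0],8.2],[[0.1,-0.08,0.6],[0,0,0],8.2],[[0.1,-0.08,0.6],[0,0,0],8.2],[[0.1,-0.08,0.6],[0,0,0],8.2],[[0.1,-0.08,0.6],[0,0,0],8.2]]' --force 15

```text
time_s: 12.15
ee_pos: [541.7, 385.3, 56.1]
tcp_rot: [3.141, 0.526, 3.007]
force: [0.2, 0.6, 0.4]
finger_gap: 81.8
gripper_force: 0.0
```

```bash
python3 - <<'E'
from h import *
G=RG();print(sense()["force"]);step(np.array([543.0,385.8,54.7])-G[:,2]*3,G)
E
```

```text
[0.19577363 0.6379222  0.41954027]
shift cm [-0.04  0.06 -0.11] rotvec deg [0.1 0.2 0.1]
```

Well placed, so I'll grip gently and lift.

>>> servo_tool --targets '[[[0,0.03,0],[0,0,0],7.4],[[0,0.03,0],[0,0,0],7],[[0,0.03,0],[0,0,0],6.8],[[0,0.03,0],[0,0,0],6.4],[[0,0.03,0],[0,0,0],6.2],[[0,0.03,0],[0,0,0],6.2],[[0,0.03,0],[0,0,0],6.2],[[0,0.03,0],[0,0,0],6.2]]' --force 15

```text
time_s: 12.82
ee_pos: [541.7, 385.7, 56.2]
tcp_rot: [3.141, 0.526, 3.006]
force: [0.3, 0.1, 1.4]
finger_gap: 65.6
gripper_force: 15.0
```

>>> servo_tool --targets '[[[0,0,-0.5],[0,0,0],6.2],[[0,0,-1.2],[0,0,0],6.2],[[0,0,-2.2],[0,0,0],6.2],[[0,0,-3.5],[0,0,0],6.2],[[0,0,-5],[0,0,0],6.2],[[0,0,-6.5],[0,0,0],6.2],[[0,0,-7.5],[0,0,0],6.2],[[0,0,-7.5],[0,0,0],6.2],[[0,0,-7.5],[0,0,0],6.2]]'

```text
time_s: 13.57
ee_pos: [504.2, 391.2, 122.1]
tcp_rot: [3.139, 0.527, 3.006]
force: [-0.4, 0.6, -1.3]
finger_gap: 65.3
gripper_force: 15.0
```

```bash
python3 snap.py w7; python3 held.py pics/w7.npz -16 -4; python3 - <<'E'
from h import *
step([585,-65,200],rot([0,0,-1],[.101,.995,0]))
E
```

```text
13.5667 [504.2 391.2 122.1] [179.88  30.22 172.25]
face z -9.06 n [ 0.004 -0.     1.   ] tilt deg about x,y [0.01 0.21] centre xy [-0.54  0.7 ] px [256. 240.]
shift cm [-16.2  -44.06   0.26] rotvec deg [23.2 23.9 85.9]
```

>>> servo_tool --targets '[[[-1,-1.5,-2],[3,3,5],6.2],[[-3,-4,-4],[6,6,12],6.2],[[-5,-8,-6],[9,9,20],6.2],[[-16.2,-44.1,0.3],[23.2,23.9,85.9],6.2],[[-16.2,-44.1,0.3],[23.2,23.9,85.9],6.2],[[-16.2,-44.1,0.3],[23.2,23.9,85.9],6.2],[[-16.2,-44.1,0.3],[23.2,23.9,85.9],6.2],[[-16.2,-44.1,0.3],[23.2,23.9,85.9],6.2],[[-16.2,-44.1,0.3],[23.2,23.9,85.9],6.2],[[-16.2,-44.1,0.3],[23.2,23.9,85.9],6.2],[[-16.2,-44.1,0.3],[23.2,23.9,85.9],6.2],[[-16.2,-44.1,0.3],[23.2,23.9,85.9],6.2],[[-16.2,-44.1,0.3],[23.2,23.9,85.9],6.2],[[-16.2,-44.1,0.3],[23.2,23.9,85.9],6.2],[[-16.2,-44.1,0.3],[23.2,23.9,85.9],6.2],[[-16.2,-44.1,0.3],[23.2,23.9,85.9],6.2],[[-16.2,-44.1,0.3],[23.2,23.9,85.9],6.2],[[-16.2,-44.1,0.3],[23.2,23.9,85.9],6.2]]'

```text
time_s: 15.12
ee_pos: [584.8, -63.6, 199.3]
tcp_rot: [-3.14, 0.0, 1.472]
force: [-0.1, 0.3, -1.7]
finger_gap: 65.8
gripper_force: 15.0
```

```bash
python3 snap.py w8; python3 held.py pics/w8.npz -16 -4; cat > hx.py <<'E'
from h import *
from scipy.optimize import least_squares
import sys
def hx(f,zc):
    k=cam("wrist",dict(ee_pos=np.zeros(3),tcp_rot=np.zeros(3)))
    P=cloud(np.load(f"pics/{f}.npz")["d"],k);m=(abs(P[...,2]-zc)<2.2)&(abs(P[...,1])<28)&(np.hypot(P[...,0],P[...,1])<40)
    X=[]
    for y in np.arange(-26,27,2):
        q=P[m&(abs(P[...,1]-y)<1)][:,0];X+= [(q.min(),y),(q.max(),y)]
    X=np.array(X);r=least_squares(lambda w:np.hypot(X[:,0]-w[0],X[:,1]-w[1])-w[2],[0,0,33],loss="soft_l1",f_scale=.5).x
    print(f,"centre",r.round(2))
hx("w3",-14.6);hx("w4",-14.6);hx("w7",-9);hx("w8",-9)
E
python3 hx.py; python3 - <<'E'
from h import *
R=rot([0,0,-1],[.101,.995,0])
step([593.4,-81.6,100],R)
E
```

```text
15.1167 [584.8 -63.6 199.3] [-1.7993e+02  1.0000e-02  8.4320e+01]
face z -8.4 n [ 0.002 -0.003  1.   ] tilt deg about x,y [0.15 0.13] centre xy [-1.44 -1.35] px [257. 242.]
w3 centre [-1.3  -1.31 32.84]
w4 centre [-1.47 -1.37 32.79]
w7 centre [-1.54 -1.18 32.77]
w8 centre [-1.64 -1.21 32.71]
shift cm [-1.7   1.02  9.95] rotvec deg [-0.   0.   0.1]
```

>>> servo_tool --targets '[[[-0.6,0.4,3],[0,0,0],6.2],[[-1.2,0.8,6],[0,0,0],6.2],[[-1.68,1,8.5],[0,0,0],6.2],[[-1.68,1,10],[0,0,0.1],6.2],[[-1.68,1,10.5],[0,0,0.1],6.2],[[-1.68,1,10.5],[0,0,0.1],6.2],[[-1.68,1,10.5],[0,0,0.1],6.2],[[-1.68,1,10.5],[0,0,0.1],6.2],[[-1.68,1,10.5],[0,0,0.1],6.2],[[-1.68,1,10.5],[0,0,0.1],6.2]]'

```text
time_s: 16.0
ee_pos: [594.6, -83.3, 96.2]
tcp_rot: [3.139, 0.001, 1.467]
force: [0.2, 0.4, -1.4]
finger_gap: 65.3
gripper_force: 15.0
```

```bash
python3 - <<'E'
from h import *
s=sense();print(s["ee_pos"],s["tcp_rot"],s["force"]);step([593.4,-81.4,88.6],Ro.from_euler("xyz",[np.pi,0.0,1.468]).as_matrix())
E
```

```text
[594.64368633 -83.27844832  96.19237554] [3.13916506e+00 8.74406452e-04 1.46711202e+00] [ 0.1732656   0.44809505 -1.3531269 ]
shift cm [ 0.17 -0.14  0.76] rotvec deg [ 0.1  0.1 -0.1]
```

>>> servo_tool --targets '[[[0.1,-0.06,0.3],[0,0,0],6.2],[[0.1,-0.06,0.5],[0,0,0],6.2],[[0.1,-0.06,0.6],[0,0,0],6.2],[[0.1,-0.06,0.6],[0,0,0],6.2],[[0.1,-0.06,0.6],[0,0,0],6.2],[[0.1,-0.06,0.6],[0,0,0],6.2]]'

```text
time_s: 16.5
ee_pos: [593.0, -82.2, 88.5]
tcp_rot: [-3.141, 0.0, 1.467]
force: [0.3, -0.0, -0.8]
finger_gap: 65.3
gripper_force: 15.0
```

>>> servo_tool --targets '[[[0,0,0],[0,0,0],6.2],[[0,0,0],[0,0,0],6.2]]'

```text
time_s: 16.67
ee_pos: [593.1, -82.2, 88.6]
tcp_rot: [-3.141, 0.0, 1.467]
force: [0.9, 0.0, -1.3]
finger_gap: 65.6
gripper_force: 15.0
```

```bash
python3 - <<'E'
from h import *
s=sense();print(s["ee_pos"],s["tcp_rot"],s["force"]);step([593.4,-81.4,86.6],Ro.from_euler("xyz",[np.pi,0.0,1.468]).as_matrix())
E
```

```text
[593.12343346 -82.18287784  88.62737308] [-3.14126144e+00  4.07150870e-04  1.46671601e+00] [ 0.87567944  0.04253955 -1.28050475]
shift cm [0.08 0.02 0.2 ] rotvec deg [-0.   0.  -0.1]
```

>>> servo_tool --targets '[[[0.05,0.02,0.05],[0,0,0],6.2],[[0.09,0.02,0.1],[0,0,0],6.2],[[0.09,0.02,0.14],[0,0,0],6.2],[[0.09,0.02,0.14],[0,0,0],6.2]]'

```text
time_s: 17.0
ee_pos: [593.2, -81.2, 87.0]
tcp_rot: [-3.141, 0.0, 1.467]
force: [0.5, -0.2, -1.8]
finger_gap: 65.8
gripper_force: 15.0
```

>>> servo_tool --targets '[[[0,0,0.03],[0,0,0],6.2],[[0,0,0.05],[0,0,0],6.2],[[0,0,0.05],[0,0,0],6.2]]'

```text
time_s: 17.25
ee_pos: [593.3, -81.3, 86.7]
tcp_rot: [-3.141, 0.0, 1.467]
force: [-0.7, -0.1, -0.7]
finger_gap: 65.4
gripper_force: 15.0
```

>>> servo_tool --targets '[[[0,0,0.03],[0,0,0],6.2],[[0,0,0.03],[0,0,0],6.2],[[0,0,0.03],[0,0,0],6.2]]'

```text
time_s: 17.5
ee_pos: [593.4, -81.2, 86.6]
tcp_rot: [-3.141, 0.0, 1.467]
force: [-1.5, 0.5, 0.5]
finger_gap: 65.6
gripper_force: 15.0
```

>>> servo_tool --targets '[[[0,0,0],[0,0,0],7],[[0,0,0],[0,0,0],8],[[0,0,0],[0,0,0],8],[[0,0,0],[0,0,0],8],[[0,0,-1],[0,0,0],8],[[0,0,-3],[0,0,0],8],[[2,0,-7],[0,0,0],8],[[4,0,-10],[0,0,0],8],[[4,0,-12.3],[0,0,0],8],[[4,0,-12.3],[0,0,0],8],[[4,0,-12.3],[0,0,0],8],[[4,0,-12.3],[0,0,0],8]]'

```text
time_s: 18.5
ee_pos: [596.8, -41.5, 208.5]
tcp_rot: [-3.14, 0.0, 1.467]
force: [-0.3, 0.1, -0.8]
finger_gap: 79.9
gripper_force: 0.0
```

```bash
python3 snap.py w9; python3 plate.py pics/w9.npz; python3 - <<'E'
from plate import *
run("pics/w9.npz",95,33,(593.4,-83))
a=cv2.imread("pics/w9.png");cv2.imwrite("pics/w9c.png",cv2.resize(a[130:280,180:350],None,fx=4,fy=4,interpolation=cv2.INTER_CUBIC))
E
```

```text
18.5 [596.8 -41.5 208.5] [-1.7989e+02  2.0000e-02  8.4030e+01]
plate z 66.04 centre [592.21 -82.97] rad 54.23 n 245
knob [474.6 -72.1  96.1] zmax 99.6 dir deg -11.6 ((477.1378479003906, -74.42414093017578), (13.912245750427246, 58.449337005615234), 76.90257263183594)
plate z 95.0 centre [592.04 -82.2 ] rad 32.44 n 160
knob [474.6 -72.1  96.1] zmax 99.6 dir deg -11.6 ((477.1378479003906, -74.42414093017578), (13.912245750427246, 58.449337005615234), 76.90257263183594)
```

View pics/w9c.png

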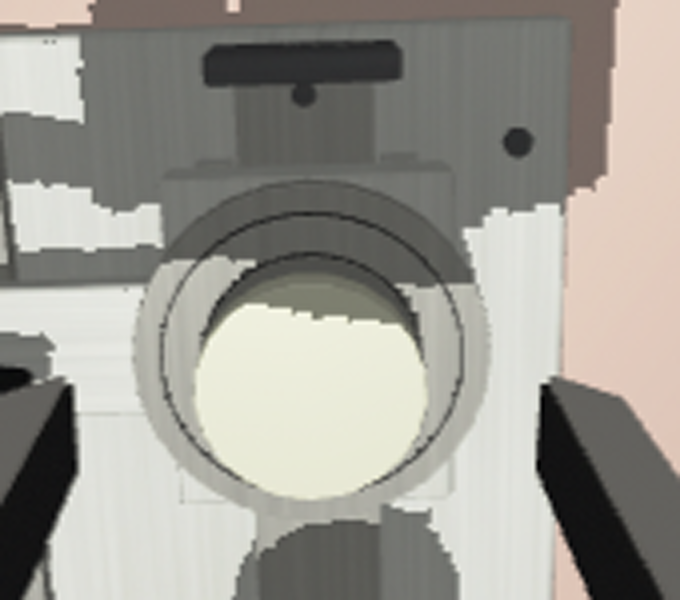

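The crop shows the ceramic disc flush over the steel one. The fitted centres shift linearly with height (66, 84 and 95 mm), which matches a small camera tilt, so the stack is centred to about 0.3 mm.

Next is the knob. An upright gripper body would hit the ring light while turning it. I'll hold the bar leaning 35° back, so that the lean swings to +y, away from the light, as the knob turns.

```bash
cat > knob.py <<'E'
from h import *
def RK(bar_deg,lean=35):
    b=np.radians(bar_deg);l=np.radians(lean);h=np.array([np.cos(b),np.sin(b),0])
    return rot(h*np.sin(l)+[0,0,-np.cos(l)],-h)
GK=np.array([479.3,-73.5,83])
E
python3 - <<'E'
from knob import *
R=RK(-13.5);t=GK-R[:,2]*91;print(t);step(t,R);step(GK+19*R[:,2],R,t,R)
E
```

```text
[428.54670889 -61.31521285 157.54283603]
shift cm [ -3.72 -16.45   5.05] rotvec deg [-25.3 -28.8 -79.7]
shift cm [ 0. -0. 11.] rotvec deg [0. 0. 0.]
```

>>> servo_tool --targets '[[[0,-4,-1],[-3,-4,-10],5],[[0,-8,-2],[-6,-7,-20],5],[[-1,-12,-1],[-9,-10,-30],5],[[-2,-16,1],[-12,-14,-38],5],[[-3.7,-16.5,5],[-25.3,-28.8,-79.7],5],[[-3.7,-16.5,5],[-25.3,-28.8,-79.7],5],[[-3.7,-16.5,5],[-25.3,-28.8,-79.7],5],[[-3.7,-16.5,5],[-25.3,-28.8,-79.7],5],[[-3.7,-16.5,5],[-25.3,-28.8,-79.7],5],[[-3.7,-16.5,5],[-25.3,-28.8,-79.7],5],[[-3.7,-16.5,5],[-25.3,-28.8,-79.7],5],[[-3.7,-16.5,5],[-25.3,-28.8,-79.7],5],[[-3.7,-16.5,5],[-25.3,-28.8,-79.7],5],[[-3.7,-16.5,5],[-25.3,-28.8,-79.7],5],[[-3.7,-16.5,5],[-25.3,-28.8,-79.7],5],[[-3.7,-16.5,5],[-25.3,-28.8,-79.7],5],[[-3.7,-16.5,5],[-25.3,-28.8,-79.7],5],[[-3.7,-16.5,5],[-25.3,-28.8,-79.7],5]]'

```text
time_s: 20.05
ee_pos: [429.9, -60.9, 159.5]
tcp_rot: [3.141, 0.613, 2.906]
force: [-0.3, 0.4, 0.2]
finger_gap: 50.1
gripper_force: 0.0
```

```bash
python3 snap.py w10; python3 - <<'E'
from knob import *
print(sense()["joint_pos"].round(2))
a=np.load("pics/w10.npz");k=cam("wrist",dict(ee_pos=a["ee"],tcp_rot=a["r"]));P=cloud(a["d"],k)
m=(P[...,2]>91)&(P[...,2]<101)&(np.hypot(P[...,0]-479,P[...,1]+74)<40)
q=P[m];print(len(q),np.median(q[:,2]),cv2.minAreaRect(q[:,:2].astype(np.float32)))
R=RK(-13.5);step(GK+19*R[:,2],R)
E
```

```text
20.05 [429.9 -60.9 159.5] [179.97  35.14 166.53]
[-0.43 -0.52  2.39  0.18  0.67 -1.88]
596 97.13245756609606 ((475.928955078125, -74.58419799804688), (13.643818855285645, 60.9360237121582), 76.86347198486328)
shift cm [ 0.25 -0.08 11.09] rotvec deg [0.  0.1 0. ]
```

View pics/w10.png

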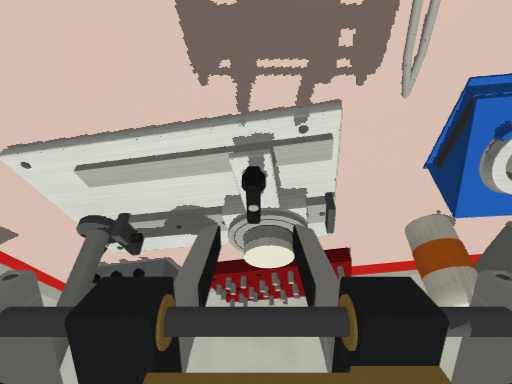

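The wrist view shows the knob bar at (254,193), running straight between the fingertips at (215,232) and (297,232). The stack is intact on the plate.

```bash
sed -i 's/GK=.*/GK=np.array([478,-73.3,83])/' knob.py; python3 - <<'E'
from knob import *
R=RK(-13.3);step(GK+19*R[:,2],R)
E
```

```text
shift cm [ 0.35 -0.09 11.02] rotvec deg [-0.1  0.1 -0.1]
```

>>> servo_tool --targets '[[[0.1,-0.09,3],[0,0,0],5],[[0.2,-0.09,6],[0,0,0],5],[[0.25,-0.09,8],[0,0,0],5],[[0.25,-0.09,9],[0,0,0],5],[[0.25,-0.09,9],[0,0,0],5],[[0.25,-0.09,9],[0,0,0],5],[[0.25,-0.09,9],[0,0,0],5]]'

```text
time_s: 20.68
ee_pos: [478.1, -73.4, 85.0]
tcp_rot: [3.141, 0.614, 2.907]
force: [-0.1, 0.3, -0.2]
finger_gap: 49.4
gripper_force: 0.0
```

```bash
python3 - <<'E'
from knob import *
R=RK(-13.3);step(GK+19*R[:,2],R);print(sense()["force"])
E
```

```text
shift cm [0.13 0.01 2.05] rotvec deg [-0.1  0.2 -0.1]
[-0.05931988  0.34250369 -0.22731902]
```

>>> servo_tool --targets '[[[0.1,0,1],[0,0,0],5],[[0.1,0,1.7],[0,0,0],5],[[0.1,0,2],[0,0,0],5],[[0.1,0,2],[0,0,0],4],[[0.1,0,2],[0,0,0],3],[[0.1,0,2],[0,0,0],2],[[0.1,0,2],[0,0,0],1],[[0.1,0,2],[0,0,0],1],[[0.1,0,2],[0,0,0],1],[[0.1,0,2],[0,0,0],1],[[0.1,0,2],[0,0,0],1]]' --force 35

```text
time_s: 21.6
ee_pos: [488.6, -76.3, 68.1]
tcp_rot: [-3.141, 0.615, 2.907]
force: [-3.4, -0.8, 5.4]
finger_gap: 23.0
gripper_force: 35.0
```

```bash
python3 - <<'E'
from knob import *
s=sense();print(s["force"],s["ft_torque"],s["ee_pos"],np.degrees(s["tcp_rot"]))
R0=Ro.from_euler("xyz",s["tcp_rot"]).as_matrix();p=s["ee_pos"]
d=np.array([-.079,-.997,0])
for L in(60,120,140):step(p+d*L,R0)
E
```

```text
[-3.36512866 -0.84021829  5.43571479] [-0.18886378  0.18522498 -0.16294272] [488.62667672 -76.32448242  68.08461903] [-179.97595398   35.2444033   166.55718667]
shift cm [-0.76 -5.93  0.54] rotvec deg [0. 0. 0.]
shift cm [ -1.52 -11.86   1.08] rotvec deg [0. 0. 0.]
shift cm [ -1.77 -13.83   1.26] rotvec deg [0. 0. 0.]
```

The gap of 23 mm means the tips closed on the hub under the bar, which is 14 mm wide. I'll open, raise 9 mm and grip again.

>>> servo_tool --targets '[[[0,0,0],[0,0,0],5],[[0,0,0],[0,0,0],5],[[0,0,0],[0,0,0],5],[[-0.5,0,-0.75],[0,0,0],5],[[-0.5,0,-0.75],[0,0,0],5],[[-0.5,0,-0.75],[0,0,0],2],[[-0.5,0,-0.75],[0,0,0],1],[[-0.5,0,-0.75],[0,0,0],1],[[-0.5,0,-0.75],[0,0,0],1],[[-0.5,0,-0.75],[0,0,0],1],[[-0.5,0,-0.75],[0,0,0],1],[[-0.5,0,-0.75],[0,0,0],1]]' --force 35

```text
time_s: 22.6
ee_pos: [487.8, -76.0, 76.2]
tcp_rot: [3.141, 0.613, 2.907]
force: [-0.7, -1.4, -1.5]
finger_gap: 13.9
gripper_force: 35.0
```

```bash
python3 - <<'E'
from knob import *
s=sense();print(s["force"],s["ft_torque"],s["ee_pos"],np.degrees(s["tcp_rot"]))
R0=Ro.from_euler("xyz",s["tcp_rot"]).as_matrix();p=s["ee_pos"]
d=np.array([-.079,-.997,0])
for L in(60,120,140):step(p+d*L,R0)
E
```

```text
[-0.67863303 -1.41545284 -1.50748386] [ 0.07507371  0.1150198  -0.04483064] [487.76965419 -75.98349879  76.23577293] [179.99397036  35.1381028  166.53939852]
shift cm [-0.76 -5.93  0.54] rotvec deg [0. 0. 0.]
shift cm [ -1.52 -11.86   1.07] rotvec deg [0. 0. 0.]
shift cm [ -1.78 -13.83   1.25] rotvec deg [0. 0. 0.]
```

>>> servo_tool --targets '[[[-0.02,-0.1,0.01],[0,0,0],1],[[-0.04,-0.3,0.03],[0,0,0],1],[[-0.08,-0.6,0.05],[0,0,0],1],[[-0.13,-1.0,0.09],[0,0,0],1],[[-0.19,-1.5,0.14],[0,0,0],1],[[-0.26,-2.0,0.18],[0,0,0],1],[[-0.32,-2.5,0.23],[0,0,0],1],[[-0.38,-3.0,0.27],[0,0,0],1],[[-0.45,-3.5,0.32],[0,0,0],1],[[-0.51,-4.0,0.36],[0,0,0],1],[[-0.58,-4.5,0.41],[0,0,0],1],[[-0.64,-5.0,0.45],[0,0,0],1],[[-0.69,-5.4,0.49],[0,0,0],1],[[-0.73,-5.7,0.52],[0,0,0],1],[[-0.75,-5.85,0.53],[0,0,0],1],[[-0.76,-5.9,0.54],[0,0,0],1],[[-0.76,-5.9,0.54],[0,0,0],1]]'

```text
time_s: 24.02
ee_pos: [483.4, -135.8, 76.3]
tcp_rot: [3.141, 0.613, 2.906]
force: [5.0, 0.9, -4.4]
finger_gap: 13.6
gripper_force: 35.0
```

```bash
python3 - <<'E'
from knob import *
s=sense();print(s["force"],s["ft_torque"],s["ee_pos"],np.degrees(s["tcp_rot"]),s["joint_pos"].round(2))
p,d=grab_frame("top");k=cam("top");P=cloud(d,k);cv2.imwrite("pics/t2.png",p[:,:,::-1]);np.savez("pics/t2.npz",p=p,d=d)
E
```

```text
[ 4.99626061  0.86838998 -4.43549053] [ 0.37484435 -0.2421807   0.2548647 ] [ 483.35552969 -135.75776273   76.27568413] [179.95713624  35.14942596 166.50564671] [-0.59 -0.1   2.33  0.56  0.38 -2.39]
```

>>> servo_tool --targets '[[[-0.02,-0.1,0.02],[0,0,0],1],[[-0.05,-0.3,0.04],[0,0,0],1],[[-0.1,-0.6,0.07],[0,0,0],1],[[-0.16,-1.0,0.11],[0,0,0],1],[[-0.24,-1.5,0.17],[0,0,0],1],[[-0.32,-2.0,0.23],[0,0,0],1],[[-0.4,-2.5,0.28],[0,0,0],1],[[-0.48,-3.0,0.34],[0,0,0],1],[[-0.56,-3.5,0.4],[0,0,0],1],[[-0.64,-4.0,0.45],[0,0,0],1],[[-0.72,-4.5,0.51],[0,0,0],1],[[-0.8,-5.0,0.57],[0,0,0],1],[[-0.86,-5.4,0.61],[0,0,0],1],[[-0.91,-5.7,0.65],[0,0,0],1],[[-0.94,-5.9,0.67],[0,0,0],1],[[-0.96,-6.0,0.68],[0,0,0],1],[[-0.96,-6.0,0.68],[0,0,0],1]]'

```text
time_s: 25.48
ee_pos: [479.2, -197.6, 76.2]
tcp_rot: [-3.139, 0.613, 2.908]
force: [-17.4, 2.6, 14.3]
finger_gap: 14.1
gripper_force: 35.0
```

```bash
python3 - <<'E'
from knob import *
s=sense();print(s["force"],s["ft_torque"],s["ee_pos"],np.degrees(s["tcp_rot"]),s["joint_pos"].round(2))
E
```

```text
[-17.41808167   2.62670111  14.34563083] [ 0.32156118  1.5040853  -0.16998382] [ 479.23726271 -197.55643726   76.15602223] [-179.85498127   35.09538824  166.62148315] [-0.75 -0.05  2.28  0.7   0.46 -2.65]
```

```bash
cat > sl.py <<'E'
from knob import *
import sys
dx,dy,dz,th=map(float,sys.argv[1:5])
s=sense();R0=Ro.from_euler("xyz",s["tcp_rot"]).as_matrix();p=s["ee_pos"]
h=R0[:2,2]/np.hypot(*R0[:2,2]);A=p.copy();A[:2]-=10.1*h
Q=Ro.from_euler("z",-th,degrees=True).as_matrix()
print("F",s["force"].round(1),"T",s["ft_torque"].round(2),"p",p.round(1),"heading",np.degrees(np.arctan2(h[1],h[0])).round(2),"q",s["joint_pos"].round(2))
for f in(.25,.5,.75,1):
    Q=Ro.from_euler("z",-th*f,degrees=True).as_matrix();step(A+Q@(p-A)+np.array([dx,dy,dz])*f,Q@R0)
E
python3 sl.py -1.7 -6 0 8
```

```text
F [-17.4   2.6  14.3] T [ 0.32  1.5  -0.17] p [ 479.2 -197.6   76.2] heading -13.63 q [-0.75 -0.05  2.28  0.7   0.46 -2.65]
shift cm [ 0.01 -0.19 -0.  ] rotvec deg [1.1 0.  1.6]
shift cm [ 0.01 -0.38 -0.01] rotvec deg [2.3 0.  3.3]
shift cm [ 0.02 -0.57 -0.01] rotvec deg [3.4 0.  4.9]
shift cm [ 0.03 -0.76 -0.02] rotvec deg [4.6 0.  6.5]
```

>>> servo_tool --targets '[[[0.01,-0.1,0],[0.6,0,0.8],1],[[0.01,-0.19,0],[1.1,0,1.6],1],[[0.01,-0.28,0],[1.7,0,2.4],1],[[0.01,-0.38,-0.01],[2.3,0,3.3],1],[[0.02,-0.47,-0.01],[2.8,0,4.1],1],[[0.02,-0.57,-0.01],[3.4,0,4.9],1],[[0.03,-0.66,-0.02],[4,0,5.7],1],[[0.03,-0.76,-0.02],[4.6,0,6.5],1],[[0.03,-0.76,-0.02],[4.6,0,6.5],1]]'

```text
time_s: 26.23
ee_pos: [478.2, -204.3, 76.2]
tcp_rot: [-3.14, 0.613, 2.769]
force: [-4.8, 1.8, 2.5]
finger_gap: 13.7
gripper_force: 35.0
```

```bash
python3 sl.py -1 -6 0 8
```

```text
F [-4.8  1.8  2.5] T [ 0.26  0.52 -0.13] p [ 478.2 -204.3   76.2] heading -21.52 q [-0.69 -0.05  2.29  0.52  0.36 -2.33]
shift cm [-0.03 -0.18  0.02] rotvec deg [1.2 0.  1.6]
shift cm [-0.05 -0.37  0.04] rotvec deg [2.3 0.  3.3]
shift cm [-0.07 -0.55  0.05] rotvec deg [3.5 0.  4.9]
shift cm [-0.09 -0.74  0.07] rotvec deg [4.6 0.  6.5]
```

>>> servo_tool --targets '[[[-0.02,-0.1,0.01],[0.6,0,0.8],1],[[-0.03,-0.18,0.02],[1.2,0,1.6],1],[[-0.04,-0.27,0.03],[1.7,0,2.4],1],[[-0.05,-0.37,0.04],[2.3,0,3.3],1],[[-0.06,-0.46,0.05],[2.9,0,4.1],1],[[-0.07,-0.55,0.05],[3.5,0,4.9],1],[[-0.08,-0.65,0.06],[4,0,5.7],1],[[-0.09,-0.74,0.07],[4.6,0,6.5],1],[[-0.09,-0.74,0.07],[4.6,0,6.5],1]]'

```text
time_s: 26.98
ee_pos: [477.1, -211.6, 76.3]
tcp_rot: [-3.14, 0.614, 2.63]
force: [1.4, -0.9, -3.0]
finger_gap: 13.7
gripper_force: 35.0
```

```bash
python3 sl.py -0.6 -5 0 0
```

```text
F [ 1.4 -0.9 -3. ] T [ 0.24  0.14 -0.04] p [ 477.1 -211.6   76.3] heading -29.46 q [-0.63 -0.05  2.28  0.22  0.3  -1.87]
shift cm [-0.04 -0.12  0.03] rotvec deg [0. 0. 0.]
shift cm [-0.08 -0.23  0.06] rotvec deg [0. 0. 0.]
shift cm [-0.12 -0.35  0.08] rotvec deg [0. 0. 0.]
shift cm [-0.16 -0.47  0.11] rotvec deg [0. 0. 0.]
```

>>> servo_tool --targets '[[[-0.04,-0.12,0.03],[0,0,0],1],[[-0.08,-0.23,0.06],[0,0,0],1],[[-0.12,-0.35,0.08],[0,0,0],1],[[-0.16,-0.47,0.11],[0,0,0],1],[[-0.16,-0.47,0.11],[0,0,0],1]]'

```text
time_s: 27.4
ee_pos: [476.9, -213.6, 76.1]
tcp_rot: [3.136, 0.611, 2.628]
force: [6.5, 17.3, 3.8]
finger_gap: 13.9
gripper_force: 35.0
```

```bash
python3 sl.py -0.5 -4 0 0
```

```text
F [ 6.5 17.3  3.8] T [ 2.62 -1.47  1.83] p [ 476.9 -213.6   76.1] heading -28.93 q [-0.64 -0.05  2.28  0.25  0.31 -1.91]
shift cm [-0.03 -0.09  0.02] rotvec deg [0. 0. 0.]
shift cm [-0.06 -0.19  0.04] rotvec deg [0. 0. 0.]
shift cm [-0.09 -0.28  0.06] rotvec deg [0. 0. 0.]
shift cm [-0.13 -0.37  0.09] rotvec deg [0. 0. 0.]
```

End stop reached: 17 N after about 135 mm of travel. Now I'll turn the knob clockwise.

```bash
python3 sl.py 0 1 0 28
```

```text
F [ 6.5 17.3  3.8] T [ 2.62 -1.47  1.83] p [ 476.9 -213.6   76.1] heading -28.93 q [-0.64 -0.05  2.28  0.25  0.31 -1.91]
shift cm [ 0.02 -0.1  -0.01] rotvec deg [ 4.  -0.   5.7]
shift cm [ 0.04 -0.2  -0.03] rotvec deg [ 8.  -0.1 11.5]
shift cm [ 0.08 -0.3  -0.06] rotvec deg [12.  -0.1 17.2]
shift cm [ 0.13 -0.39 -0.1 ] rotvec deg [16.1 -0.1 22.9]
```

>>> servo_tool --targets '[[[0.01,-0.05,0],[2,0,2.9],1],[[0.02,-0.1,-0.01],[4,0,5.7],1],[[0.03,-0.15,-0.02],[6,0,8.6],1],[[0.04,-0.2,-0.03],[8,0,11.5],1],[[0.06,-0.25,-0.05],[10,0,14.3],1],[[0.08,-0.3,-0.06],[12,0,17.2],1],[[0.1,-0.35,-0.08],[14,0,20.1],1],[[0.13,-0.39,-0.1],[16.1,0,22.9],1],[[0.13,-0.39,-0.1],[16.1,0,22.9],1],[[0.13,-0.39,-0.1],[16.1,0,22.9],1]]'

```text
time_s: 28.23
ee_pos: [474.0, -216.7, 76.2]
tcp_rot: [3.139, 0.613, 2.141]
force: [-3.4, 14.0, 8.8]
finger_gap: 13.7
gripper_force: 35.0
```

```bash
python3 sl.py 0 0 0 20
```

```text
F [-3.4 14.   8.8] T [1.58 0.27 0.26] p [ 474.  -216.7   76.2] heading -57.06 q [-0.37  0.05  2.18 -0.75  0.51 -0.35]
shift cm [ 0.   -0.09 -0.  ] rotvec deg [ 2.9 -0.   4.1]
shift cm [ 0.01 -0.18 -0.01] rotvec deg [ 5.8 -0.   8.2]
shift cm [ 0.03 -0.26 -0.02] rotvec deg [ 8.6 -0.  12.3]
shift cm [ 0.05 -0.35 -0.04] rotvec deg [11.5 -0.  16.4]
```

>>> servo_tool --targets '[[[0,-0.05,0],[1.5,0,2],1],[[0,-0.09,0],[2.9,0,4.1],1],[[0,-0.13,0],[4.4,0,6.2],1],[[0.01,-0.18,-0.01],[5.8,0,8.2],1],[[0.02,-0.22,-0.01],[7.2,0,10.3],1],[[0.03,-0.26,-0.02],[8.6,0,12.3],1],[[0.04,-0.3,-0.03],[10,0,14.3],1],[[0.05,-0.35,-0.04],[11.5,0,16.4],1],[[0.05,-0.35,-0.04],[11.5,0,16.4],1],[[0.05,-0.35,-0.04],[11.5,0,16.4],1]]'

```text
time_s: 29.07
ee_pos: [471.1, -218.0, 76.3]
tcp_rot: [3.136, 0.61, 1.789]
force: [-2.1, 14.4, 7.4]
finger_gap: 13.8
gripper_force: 35.0
```

```bash
python3 sl.py 0 0 0 6
```

```text
F [-2.1 14.4  7.4] T [1.75 0.22 0.1 ] p [ 471.1 -218.    76.3] heading -76.94 q [-0.27  0.17  2.05 -0.8   0.78  0.05]
shift cm [ 0.   -0.03 -0.  ] rotvec deg [ 0.9 -0.   1.2]
shift cm [ 0.   -0.05 -0.  ] rotvec deg [ 1.7 -0.   2.5]
shift cm [ 0.   -0.08 -0.  ] rotvec deg [ 2.6 -0.   3.7]
shift cm [ 0.   -0.11 -0.  ] rotvec deg [ 3.4 -0.   4.9]
```

>>> servo_tool --targets '[[[0,-0.03,0],[0.9,0,1.2],1],[[0,-0.05,0],[1.7,0,2.5],1],[[0,-0.08,0],[2.6,0,3.7],1],[[0,-0.11,0],[3.4,0,4.9],1],[[0,-0.11,0],[3.4,0,4.9],1]]'

```text
time_s: 29.48
ee_pos: [470.5, -218.5, 76.4]
tcp_rot: [3.136, 0.61, 1.686]
force: [-2.4, 13.4, 6.9]
finger_gap: 14.5
gripper_force: 35.7
```

```bash
python3 sl.py 0 0 0 5
```

```text
F [-2.4 13.4  6.9] T [ 1.59 -0.15  0.81] p [ 470.5 -218.5   76.4] heading -82.8 q [-0.25  0.2   2.   -0.78  0.86  0.14]
shift cm [ 0.   -0.02 -0.  ] rotvec deg [ 0.7 -0.   1. ]
shift cm [ 0.   -0.04 -0.  ] rotvec deg [ 1.4 -0.   2. ]
shift cm [ 0.   -0.07 -0.  ] rotvec deg [ 2.1 -0.   3.1]
shift cm [ 0.   -0.09 -0.  ] rotvec deg [ 2.9 -0.   4.1]
```

>>> servo_tool --targets '[[[0,-0.02,0],[0.7,0,1],1],[[0,-0.04,0],[1.4,0,2],1],[[0,-0.04,0],[1.4,0,2],1]]' --force 45

```text
time_s: 29.73
ee_pos: [470.3, -218.5, 76.4]
tcp_rot: [3.136, 0.61, 1.645]
force: [-3.6, 13.5, 7.5]
finger_gap: 15.1
gripper_force: 47.8
```

```bash
python3 sl.py 0 0 0 -4
```

```text
F [-3.6 13.5  7.5] T [ 1.66 -0.32  1.24] p [ 470.3 -218.5   76.4] heading -85.17 q [-0.24  0.22  1.98 -0.77  0.89  0.17]
shift cm [ 0.    0.02 -0.  ] rotvec deg [-0.6  0.  -0.8]
shift cm [ 0.    0.04 -0.  ] rotvec deg [-1.1  0.  -1.6]
shift cm [ 0.    0.05 -0.  ] rotvec deg [-1.7  0.  -2.5]
shift cm [ 0.    0.07 -0.  ] rotvec deg [-2.3  0.  -3.3]
```

>>> servo_tool --targets '[[[0,0,0],[0,0,0],2.5],[[0,0,0],[0,0,0],4],[[0,0,0],[0,0,0],4],[[0,0,0],[0,0,0],4],[[0,0,-1],[0,0,0],4],[[0,0,-3],[0,0,0],4],[[0,0,-6],[0,0,0],4],[[0,-2,-9],[0,0,0],4],[[0,-4,-12],[0,0,0],4],[[0,-6,-14],[0,0,0],4],[[0,-6,-14],[0,0,0],4],[[0,-6,-14],[0,0,0],4],[[0,-6,-14],[0,0,0],4]]'

```text
time_s: 30.82
ee_pos: [402.8, -144.6, 190.7]
tcp_rot: [3.139, 0.613, 1.643]
force: [-0.2, -0.7, -0.2]
finger_gap: 39.9
gripper_force: 0.0
```

```bash
python3 snap.py w11; python3 - <<'E'
from knob import *
print(sense()["force"])
a=np.load("pics/w11.npz");k=cam("wrist",dict(ee_pos=a["ee"],tcp_rot=a["r"]));P=cloud(a["d"],k)
m=(P[...,2]>91)&(P[...,2]<101)&(np.hypot(P[...,0]-470,P[...,1]+210)<42)
q=P[m];print("knob",len(q),cv2.minAreaRect(q[:,:2].astype(np.float32)))
p,d=grab_frame("scene");im=cv2.resize(p[40:220,100:300,::-1],None,fx=2,fy=2)
w=cv2.imread("pics/w11.png")
o=np.zeros((384,400+400,3),np.uint8);o[:360,:400]=im;o[:300,400:]=cv2.resize(w,(400,300));cv2.imwrite("pics/f.png",o)
E
```

```text
30.8167 [ 402.8 -144.6  190.7] [179.84  35.15  94.12]
[ 1.11694027 -0.45244912  0.62688455]
knob 505 ((467.7806701660156, -207.21633911132812), (14.098858833312988, 62.424781799316406), 11.263504028320312)
```

View pics/f.png

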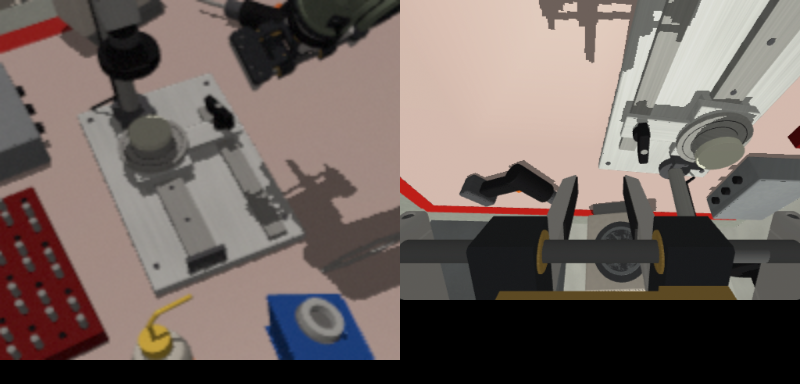

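The final composite shows the stack intact under the camera, and the ring still in the rack. The knob bar lies at -78.7°, which is 1.30 rad from its loose angle. Handing in.

```bash
python3 -c "
from workcell import *
print(finish_job())"
```

```text
the job is handed in; nothing more can be done
None
```

I stacked the two discs on the plate (edges flush to about 0.3 mm by the wrist camera), slid the stage to its end stop, turned the clamp knob to its stop and handed the job in at about 31 s. No verdict came back.

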